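# Clamp a manifold plate in a fixture with a draw latch

### The job

Clamp the manifold plate in the fixture for deburring: push the plate back fully against the rear fence, and push the sliding jaw up so that the plate sits between jaw and end stop without a gap. Then swing the latch lever fully open towards the jaw, tip the wire loop over so that its bar drops behind the keeper hook on the jaw, and swing the lever back and press it down over centre until it lies fully flat. Leave the V-block, the micrometer and the engineer's square where they are, and let go of everything at the end.

Things in the scene. Friction and masses are not known exactly. Their poses are not given: they have to be found in the camera images.
- fixture: Flat steel clamping fixture, fixed. Origin on the bench top; x = depth (away from the robot), y = from end stop to sliding jaw, z up; mm here. Base plate 8 thick, x -118..105, y -125..205, open in front. Rear fence: x 27..97, y -112..70, top z 44. End stop: x -75..27, y -109..-79, top z 42. Latch on top of the fence, moving in the upright plane x = 62. Plate home: its centre at x -20, y 0, z 26.
- plate_center (a point): Centre (half-way up) of the loose manifold plate: grey, milled, with bored holes, 94 (x) x 158 (y) x 36 (z) mm, 0.6 kg, on the fixture's base plate between end stop and open jaw, axes close to the fixture's; 25 to 45 mm short of the rear fence at the start. A notch in the middle of the front side (y -22..29 mm) is 15 mm deep (its floor at x = -31), one in the rear side (y -43..17) is 12 deep.
- jaw (a joint): Travel of the sliding jaw along the fixture's y (m): 0 = closed on the 158 mm plate held against the end stop, larger = open, up to 0.06. It takes about 3 N to slide (more with the plate) and stays where left.
- jaw_push (a point): Middle of the jaw's outer (+y) face, 25 mm above the bench, at fixture x = -20 mm; push here towards -y. The jaw is a grey metal block: front part x -75..27 mm, 30 mm thick in y (clamping face 30 mm in -y from here), top z 42; its rear foot x 26..100 reaches 38 mm further out in +y, top z 44, and carries the keeper hook.
- keeper (a point): Seat of the loop's bar under the lip of the hook on the jaw's rear foot, 4 mm above the foot; axes as the fixture's. Hook 30 mm wide in x; post 4 to 14 mm in -y from here, lip reaching 8.5 mm in +y, its underside 10 and top 15 mm above here. It opens to +y: the bar must first drop onto the foot behind the lip (over 13 mm in +y from here), then is drawn to -y under the lip.
- lever (a joint): Angle of the latch lever (rad): 0 = closed, flat, pointing to the fixture's -y; 1.57 = upright; 2.62 = fully open, leaning towards the jaw (+y), 30 degrees above level. Friction (0.15 N m) keeps it where left. With the loop hooked, a spring resists from about 0.8 rad down to dead centre near 0.3 rad (about 6 N near the tip); then it snaps to 0.
- lever_hinge (a point): Axis of the lever (along the fixture's x), fixed on the rear fence, 65 mm above the bench, in the latch's plane.
- lever_tip (a point): Rolled tip of the lever (bar 10 mm thick, 30 mm wide in x), 90 mm from lever_hinge. The lever is a steel plate 26 mm wide and 5 mm thick; closed, its top is 7 mm and the tip's top 11 mm above the hinge axis.
- loop (a joint): Wire loop's angle on the lever (rad); its pivot is on the lever, 22 mm from lever_hinge. loop minus lever = the loop's angle above level (0 = towards the jaw, 1.57 = straight up). It stops at 4.57, so it hangs to the -y side and rises with the lever: lever fully open, it leans back 22 degrees from upright. It swings freely and falls to the jaw side once pushed past upright.
- loop_bar (a point): Middle of the loop's end bar (round, 8 mm thick, along the fixture's x), 113 mm from the loop's pivot. Steel wire loop 66 mm wide, 54 mm clear between its legs, so it passes round lever and hook; springs in the legs let it stretch a few mm. With lever fully open and jaw closed, the fallen bar lands about 30 mm behind the keeper point, clear of the lip.
- v_block: Black V-block, 45x85x50 mm, a bystander; origin at the centre of its underside.
- mike: Micrometer, 47x155x16 mm lying flat, a bystander; origin at the centre of its underside.
- square: Engineer's square (steel, two arms), 90x118x14 mm lying flat, a bystander; origin at the centre of its underside.

How it is judged:
By the outcome, as a careful person would: the job done as asked, in the order asked, and still so for the second after the job is handed in, with the robot touching nothing.
It also fails if it takes over 67 s, if anything falls off the work surface, if the arm or the gripper's body presses on something with over 40 N, if the wrist force passes 120 N, or if a joint passes its speed limit or range.

### The arm

A 7-joint arm with a two-finger parallel gripper is mounted at the origin on a cart in front of the work surface, level with it; the furniture and walls round the work are solid. World frame = base frame: x ahead of the robot, y to its left, z up, the work surface at z = 0. Lengths are in m, angles in rad, forces in N, time in s.
With the tool pointing down it reaches from about 0.425 to 0.925 m from the base axis. Payload 6.8 kg.
Tool frame: the origin (TCP) lies on the centre line of the jaws, within the pads' length; the fingertips stand 14 mm ahead of it and the grasp point (between the pads) lies 5 mm behind it (bot.finger_overhang is the distance from the TCP to the fingertips, in m); z points along the fingers, y is the line along which they close (so a half turn about z gives the same grasp; the last joint's range is limited). The gripper opens to 85 mm and grips with 20 to 120 N. Pads are 22 mm wide; open, the fingers measure 114 mm over their backs; the gripper's body (76 mm by 85 mm) begins 54 mm behind the grasp point. The pads swing forward as they close: fully open they stand 13 mm farther back than shut.
Start: joints at [1.167, 0.477, 0.022, 1.555, -0.011, 1.109, -0.083], TCP at [0.197, -0.646, 0.245] pointing down, gripper open.
Joint ranges: [-2.96, 2.96], [-0.34, 2.1], [-1.41, 1.46], [0.24, 2.44], [-1.37, 4.51], [0.17, 1.92], [-2.96, 2.96]. Speed limits (rad/s): [2.39, 2.39, 3.14, 3.14, 3.14, 3.14, 3.14].

### API

Orientations are given as a unit quaternion [w, x, y, z].
In Python, from station import bot gives the robot as it stands.
- The arm moves only by the shell command python3 -m inch 'ROWS' [OPENING] [FORCE]. ROWS is JSON, a list of rows, each a list of 4 numbers: the shift along the tool's x, y, z in m, then the turn about the tool's z in degrees. A call has 1 to 12 rows; each row shifts and turns the commanded pose from where the row before left it, along the tool's axes as they then stand; what a row does not reach is not made up. A row lasts 1/10 s, in which the tool goes at most 50 mm and 8.59 degrees, less where a joint would pass 70% of its speed; a pose out of reach is approached as far as the arm can. A call is refused whole if a number of a shift passes 0.05 or a number of a turn 8.59, either way. A call with a gripper value outside its range is refused whole. OPENING is the finger opening in m, from 0 to 0.0854, set as the call begins (- or left out, the last holds). The fingers move at their own pace and stop on an object; FORCE is the grip in N (left out, the last holds). Time passes only in rows, so rows that do not move let the fingers close. It gives the time, the measured TCP pose, the force, the opening and the grip force at its end, in the units of the state.
- bot.get_obs(): the state, without advancing time (a new reading comes with each control period).
- bot.read_camera(name): name is "side" or "top"; returns a dict with "color" (384x512x3 uint8, red, green, blue), "mtx" (3x3 intrinsics, pixels), "world_from_camera" (4x4, takes a point from camera to world coordinates). Camera axes: x right, y up, looking along -z (the intrinsics and any distortion apply to the point x, -y, -z); pixel columns grow to the right and rows downward; lengths in m; the calibration is good to about 2 mm. A picture is of the moment at which its call begins. There is no depth.
- bot.hand_in(): hands the job in; it is judged then, once.
The state is a dict: "t": time; "q": joint angles; "joint_vel": joint speeds; "joint_torque": joint torques, N m; "eef_pos": TCP position; "tool_rot": TCP orientation; "contact_force": force on the tool from outside, world axes, zero at the start; "torque": the same for the moment, N m; "gripper_width": opening from 0.0 (shut) to 1.0 (fully open); "grasp_force": force on a finger pad.
Only numpy, scipy, OpenCV 4.12 (cv2) and the standard library are available. Lean on these libraries where they do the work, as an engineer would, in place of code of your own. Each camera call takes 0.05 s, during which the arm holds its last target. There are 200 camera calls.

## Working session

There is one attempt and no reset: what is moved stays moved. The work goes in short steps, Python scripts to look and compute and a shell command to move; the robot and the scene stay as the last step left them, time stands still between calls to the robot, and variables do not carry over. Pictures are saved under pics/ and viewed, at most 10 in all, crops included, and the job is handed in when it is done.

```bash
ls; mkdir -p pics
python3 - <<'E'
from station import bot
import cv2,numpy as np
o=bot.get_obs();print({k:np.round(v,3).tolist() for k,v in o.items()})
for n in("top","side"):
    c=bot.read_camera(n);cv2.imwrite(f"pics/{n}0.png",cv2.cvtColor(c["color"],cv2.COLOR_RGB2BGR));print(n,{k:np.round(v,4).tolist() for k,v in c.items() if k!="color"})
E
```

```text
pics
{'t': 0.0, 'q': [1.167, 0.478, 0.022, 1.556, -0.011, 1.109, -0.083], 'joint_vel': [-0.002, 0.002, -0.0, -0.001, 0.001, -0.001, -0.001], 'joint_torque': [0.0, -59.643, 1.608, -28.119, 0.012, 0.009, -0.0], 'eef_pos': [0.197, -0.645, 0.244], 'tool_rot': [-0.001, 0.989, 0.147, -0.0], 'contact_force': [-0.356, -0.01, -1.152], 'torque': [-0.043, 0.022, 0.063], 'grasp_force': 0.0, 'gripper_width': 0.997}
top {'mtx': [[351.908, 0.0, 258.1486], [0.0, 351.908, 185.7337], [0.0, 0.0, 1.0]], 'world_from_camera': [[0.0226, 0.9926, -0.119, 0.4766], [-0.9997, 0.0236, 0.0073, 0.0283], [0.01, 0.1188, 0.9929, 1.1076], [0.0, 0.0, 0.0, 1.0]]}
side {'mtx': [[445.0477, 0.0, 250.901], [0.0, 445.0477, 193.4676], [0.0, 0.0, 1.0]], 'world_from_camera': [[0.4414, -0.4513, 0.7756, 1.7529], [0.8972, 0.2361, -0.3732, -0.5283], [-0.0147, 0.8606, 0.5091, 0.8246], [0.0, 0.0, 0.0, 1.0]]}
```

View pics/top0.png

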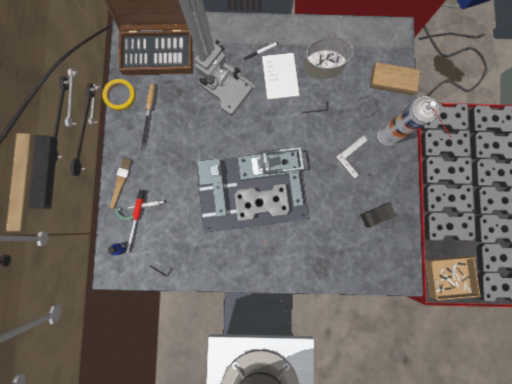

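View pics/side0.png

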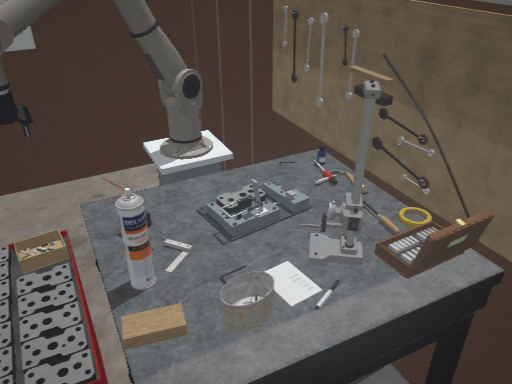

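The top view shows the fixture around (250,190), with the jaw on the left (+y) and the end stop on the right. The square is at (353,157) and the V-block at (378,214). I'll zoom in.

Run:
```python
import cv2
a=cv2.imread("pics/top0.png")[135:240,185:325];b=cv2.imread("pics/side0.png")[165:250,185:325]
cv2.imwrite("pics/topc.png",cv2.resize(a,None,fx=5.7,fy=5.7,interpolation=cv2.INTER_CUBIC))
cv2.imwrite("pics/sidec.png",cv2.resize(b,None,fx=5.7,fy=5.7,interpolation=cv2.INTER_CUBIC))
```

```text
(no output)
```

View pics/topc.png

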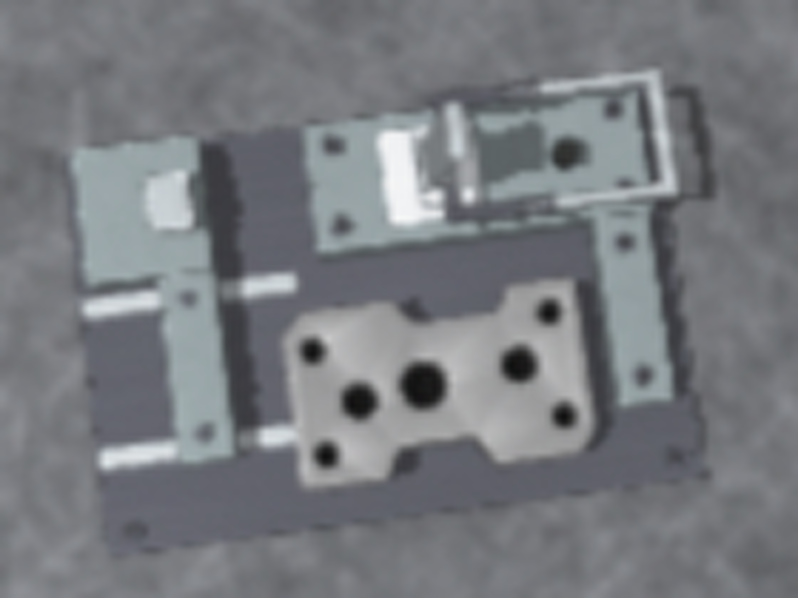

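View pics/sidec.png

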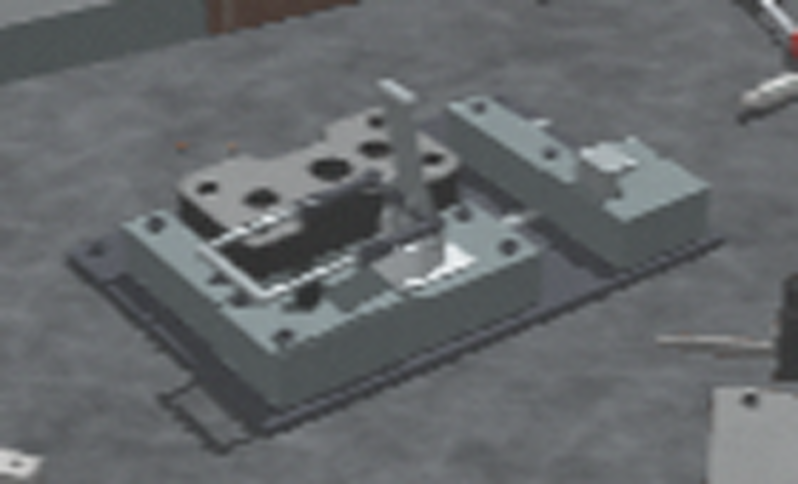

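The lever stands roughly upright, with its tip at side-crop (397,92) and top-crop (458,155). The loop lies towards -y, with its bar at top-crop (665,130). Next I'll fit the poses.

```bash
cat > cam.py <<'E'
import numpy as np,cv2
K={"top":[351.908,258.1486,185.7337],"side":[445.0477,250.901,193.4676]}
W={"top":[[0.0226,0.9926,-0.119,0.4766],[-0.9997,0.0236,0.0073,0.0283],[0.01,0.1188,0.9929,1.1076],[0,0,0,1]],
"side":[[0.4414,-0.4513,0.7756,1.7529],[0.8972,0.2361,-0.3732,-0.5283],[-0.0147,0.8606,0.5091,0.8246],[0,0,0,1]]}
def proj(n,p):
    f,cx,cy=K[n];c=(np.linalg.inv(np.array(W[n]))@np.r_[p,1])[:3]
    return np.array([cx+f*c[0]/-c[2],cy+f*-c[1]/-c[2]])
def ray(n,uv,z):
    f,cx,cy=K[n];M=np.array(W[n]);d=M[:3,:3]@[(uv[0]-cx)/f,-(uv[1]-cy)/f,-1];o=M[:3,3]
    return o+d*(z-o[2])/d[2]
def f2w(P,p):
    c,s=np.cos(P[2]),np.sin(P[2]);p=np.array(p)/1000
    return np.array([P[0]+c*p[0]-s*p[1],P[1]+s*p[0]+c*p[1],p[2]])
E
python3 - <<'E'
from cam import *
from scipy.optimize import least_squares
off={"top":(185,135),"side":(185,165)}
px=lambda n,u:np.array(off[n])+(np.array(u)+.5)/5.7-.5
J=[]; 
L=[("top",(318,250),(27,70,44)),("top",(303,128),(97,70,44)),("top",(672,398),(-75,-109,42)),("top",(620,405),(-75,-79,42)),
("top",(112,555),(-118,205,8)),("top",(712,475),(-118,-125,8)),
("side",(275,352),(97,-112,44)),("side",(540,255),(97,70,44)),("side",(125,225),(-75,-109,42))]
JL=[("top",(72,150),(100,177,44)),("top",(85,282),(26,177,44)),("top",(180,460),(-75,109+0,42)),("top",(233,455),(-75,79,42)),("side",(710,185),(100,147+0,44))]
JL=[("top",(72,150),(100,147,44)),("top",(85,282),(26,147,44)),("top",(180,460),(-75,109,42)),("top",(233,455),(-75,79,42)),("side",(710,185),(100,147,44))]
def res(v):
    P=v[:3];r=[proj(n,f2w(P,p))-px(n,u) for n,u,p in L]
    r+=[proj(n,f2w(P,(p[0],p[1]+v[3]*1000,p[2])))-px(n,u) for n,u,p in JL]
    return np.ravel(r)
s=least_squares(res,[.5,.05,0.1,.04],loss="soft_l1");P=s.x[:3];print(np.round(s.x,4));print(np.round(res(s.x).reshape(-1,2),1).tolist())
def w2f(w):
    c,s_=np.cos(P[2]),np.sin(P[2]);d=w[:2]-P[:2];return np.round([1000*(c*d[0]+s_*d[1]),1000*(-s_*d[0]+c*d[1])],1)
for u in[(438,383),(441,385),(303,487),(312,350),(327,455),(549,312),(564,415)]:print("plate",w2f(ray("top",px("top",u),.044)))
# lever/loop fit: hy, lev, gam(world loop angle)
def r2(v):
    hy,l,g=v;t=(62,hy+90*np.cos(l),65+90*np.sin(l));pv=np.array([62,hy+22*np.cos(l),65+22*np.sin(l)]);b=pv+[0,113*np.cos(g),113*np.sin(g)]
    O=[("top",(462,155),t),("side",(397,92),t),("top",(665,130),b),("side",(235,268),b)]
    return np.ravel([proj(n,f2w(P,p))-px(n,u) for n,u,p in O])
s=least_squares(r2,[0,1.6,3.1]);print(np.round(s.x,3),np.round(s.fun,1))
E
```

```text
[0.6082 0.0013 0.1527 0.0483]
[[0.2, 0.3], [0.0, -0.7], [0.8, -0.1], [0.2, -0.0], [-0.7, -0.0], [-0.6, 0.2], [0.1, 1.1], [0.6, -0.9], [-0.9, -0.4], [-0.2, -0.4], [0.2, 0.2], [-0.1, 0.5], [0.5, 0.0], [0.4, 0.0]]
plate [-51.   16.1]
plate [-52.2  14.7]
plate [-96.3  94. ]
plate [-24.9  80.3]
plate [-81.2  79.3]
plate [-21.  -47.6]
plate [-76.5 -47.9]
[-1.256  1.627  3.162] [-0.7 -4.6 -0.1  0.5 -0.5 -0.1 -0.5 -0. ]
```

```bash
cat > go.py <<'E'
# where is the tool in fixture mm; tool-axis shift (m) to a fixture target
import sys,numpy as np
from station import bot
from scipy.spatial.transform import Rotation as R
o=bot.get_obs();P=[.6082,.0013];a=.1527;F=R.from_euler("z",a)
w,x,y,z=o["tool_rot"];T=R.from_quat([x,y,z,w]);p=np.array(o["eef_pos"])
f=F.inv().apply(p-[*P,0])*1000;tx=F.inv().apply(T.as_matrix()[:,0])
print("t",round(o["t"],2),"fix",f.round(1),"yaw_err",np.degrees(np.arctan2(tx[1],tx[0])).round(2),"tz",T.as_matrix()[:,2].round(3),"F",np.round(F.inv().apply(o["contact_force"]),1),"w",np.round(o["gripper_width"],2),"oh",bot.finger_overhang)
if len(sys.argv)>3:
    d=F.apply(np.array(sys.argv[1:4],float)/1000-f/1000);print("shift",T.inv().apply(d).round(4))
E
python3 -m inch '[[0,0,0,8.1],[0.0238,-0.0371,0,0],[0.0238,-0.0371,0,0],[0.0238,-0.0371,0,0],[0.0238,-0.0371,0,0],[0.0238,-0.0371,0,0],[0.0238,-0.0371,0,0],[0.0238,-0.0371,0,0],[0.0238,-0.0371,0,0],[0.0238,-0.0371,0,0],[0.0238,-0.0371,0,0],[0.0238,-0.0371,0,0]]' 0.0854; python3 go.py -128 17 60
```

```text
t: 1.3
eef_pos: [0.3928, -0.2004, 0.2452]
tool_rot: [0.0, 0.997, 0.077, -0.0]
contact_force: [1.4, -0.7, 1.1]
gripper_width: 0.999
grasp_force: 0.0
t 1.3 fix [-243.5 -166.6  245.2] yaw_err 0.09 tz [-0. -0. -1.] F [ 1.3 -0.9  1.1] w 1.0 oh 0.014
shift [ 0.1158 -0.1835  0.1852]
```

```bash
python3 -m inch '[[0.023,-0.036,0,0],[0.023,-0.036,0,0],[0.023,-0.037,0.02,0],[0.023,-0.037,0.04,0],[0.023,-0.037,0.04,0],[0,0,0.04,0],[0,0,0.035,0],[0,0,0.015,0],[0,0,0.015,0],[0,0,0,0]]'; python3 go.py -78 17 36
```

```text
t: 2.3
eef_pos: [0.4712, -0.0161, 0.0508]
tool_rot: [-0.0, 0.997, 0.077, -0.002]
contact_force: [0.2, -0.0, 0.5]
gripper_width: 0.998
grasp_force: 0.0
t 2.3 fix [-138.     3.7   50.8] yaw_err 0.12 tz [-0.004  0.    -1.   ] F [ 0.2 -0.   0.5] w 1.0 oh 0.014
shift [ 0.0601 -0.0132  0.0145]
```

```bash
python3 -m inch '[[0.01,-0.013,0.014,0],[0,0,0,0],[0.01,0,0,0],[0.006,0,0,0],[0.006,0,0,0],[0.006,0,0,0],[0.006,0,0,0],[0,0,0,0]]'; python3 go.py -78 17 36
```

```text
t: 3.1
eef_pos: [0.5134, 0.0026, 0.0387]
tool_rot: [0.0, 0.997, 0.077, -0.001]
contact_force: [-3.9, -1.1, -0.2]
gripper_width: 0.996
grasp_force: 2.1
t 3.1 fix [-93.5  15.7  38.7] yaw_err 0.04 tz [-0.003 -0.001 -1.   ] F [-4.1 -0.5 -0.2] w 1.0 oh 0.014
shift [ 0.0155 -0.0013  0.0027]
```

```bash
python3 -m inch '[[0.005,0,0,0],[0.004,0,0,0],[0.003,0,0,0],[0.002,0,0,0],[0,0,0,0]]'; python3 go.py -78 17 36
```

```text
t: 3.6
eef_pos: [0.5271, 0.0048, 0.0386]
tool_rot: [0.0, 0.997, 0.077, -0.001]
contact_force: [-4.6, -0.9, 1.8]
gripper_width: 0.999
grasp_force: 2.5
t 3.6 fix [-79.6  15.8  38.6] yaw_err 0.05 tz [-0.003 -0.001 -1.   ] F [-4.6 -0.2  1.8] w 1.0 oh 0.014
shift [ 0.0016 -0.0012  0.0026]
```

```bash
python3 -m inch '[[0.002,0,0,0],[0.002,0,0,0],[0,0,0,0]]'; python3 go.py -78 17 36;python3 -m inch '[[0.002,0,0,0],[0.001,0,0,0],[0,0,0,0]]'; python3 go.py -78 17 36
```

```text
t: 3.9
eef_pos: [0.5286, 0.0051, 0.0383]
tool_rot: [0.001, 0.997, 0.077, -0.004]
contact_force: [-11.1, -2.5, 8.1]
gripper_width: 1.001
grasp_force: 5.9
t 3.9 fix [-78.1  15.8  38.3] yaw_err 0.06 tz [-0.007 -0.002 -1.   ] F [-11.3  -0.8   8.1] w 1.0 oh 0.014
shift [ 0.0001 -0.0012  0.0023]
t: 4.2
eef_pos: [0.5287, 0.005, 0.038]
tool_rot: [0.001, 0.997, 0.077, -0.006]
contact_force: [-19.1, -1.8, 15.0]
gripper_width: 1.002
grasp_force: 9.6
t 4.2 fix [-78.   15.8  38. ] yaw_err 0.05 tz [-0.013 -0.004 -1.   ] F [-19.2   1.2  15. ] w 1.0 oh 0.014
shift [-0.     -0.0012  0.002 ]
```

```bash
python3 -m inch '[[-0.025,0,0,0],[-0.01,0,-0.02,0],[0,-0.02,-0.025,0],[0.01,-0.04,0,0],[0.03,-0.04,0,0],[0.03,-0.04,0,0],[0.03,-0.03,0,0],[0,0,0,0],[0,0,0,0]]' 0; python3 go.py -20 192 38
```

```text
t: 5.1
eef_pos: [0.574, 0.1858, 0.0839]
tool_rot: [-0.0, 0.997, 0.078, 0.001]
contact_force: [0.6, -0.9, -1.3]
gripper_width: 0.002
grasp_force: 0.0
t 5.1 fix [ -5.7 187.5  83.9] yaw_err 0.17 tz [ 0.001  0.001 -1.   ] F [ 0.5 -1.  -1.3] w 0.0 oh 0.014
shift [-0.0143 -0.0045  0.0459]
```

```bash
python3 -m inch '[[-0.014,-0.004,0.01,0],[0,0,0.02,0],[0,0,0.016,0],[0,0.008,0,0],[0,0.008,0,0],[0,0.008,0,0],[0,0.008,0,0],[0,0,0,0]]'; python3 go.py -20 124 38
```

```text
t: 5.9
eef_pos: [0.5645, 0.153, 0.0382]
tool_rot: [0.0, 0.997, 0.076, 0.0]
contact_force: [-0.5, -0.4, 0.6]
gripper_width: 0.002
grasp_force: 0.0
t 5.9 fix [-20.1 156.6  38.2] yaw_err -0.02 tz [ 0.001 -0.001 -1.   ] F [-0.5 -0.3  0.6] w 0.0 oh 0.014
shift [0.0001 0.0326 0.0002]
```

```bash
python3 -m inch '[[0,0.005,0,0],[0,0.004,0,0],[0,0,0,0]]'; python3 go.py -20 124 38
python3 - <<'E'
from station import bot
import cv2
a=bot.read_camera("top")["color"][135:240,185:325,::-1];b=bot.read_camera("side")["color"][140:250,185:325,::-1]
cv2.imwrite("pics/c1.png",cv2.resize(cv2.vconcat([a,b]),None,fx=2.7,fy=2.7,interpolation=cv2.INTER_CUBIC))
E
```

```text
t: 6.2
eef_pos: [0.5656, 0.1455, 0.038]
tool_rot: [0.0, 0.997, 0.077, 0.0]
contact_force: [0.9, 0.6, 0.6]
gripper_width: -0.0
grasp_force: 0.1
t 6.2 fix [-20.2 149.   38. ] yaw_err 0.07 tz [ 0.001 -0.    -1.   ] F [0.9 0.4 0.6] w -0.0 oh 0.014
shift [0.0002 0.025  0.    ]
```

View pics/c1.png

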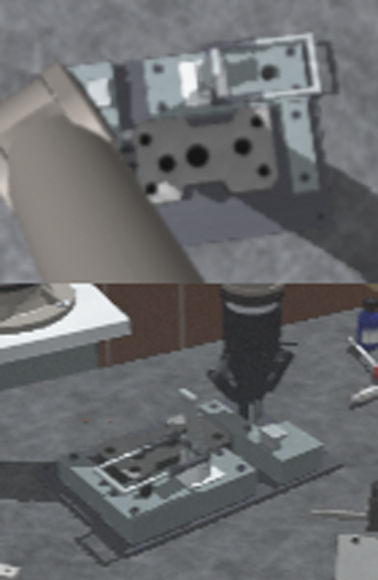

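```bash
python3 -m inch '[[0,0.005,0,0],[0,0.004,0,0]]'; python3 go.py -20 124 38
python3 - <<'E'
from station import bot
import cv2
b=bot.read_camera("side")["color"][140:240,210:330,::-1]
cv2.imwrite("pics/c2.png",cv2.resize(b,None,fx=5,fy=5,interpolation=cv2.INTER_CUBIC))
E
```

```text
t: 6.5
eef_pos: [0.5665, 0.1374, 0.0377]
tool_rot: [-0.0, 0.997, 0.077, 0.0]
contact_force: [-0.4, 2.9, 1.1]
gripper_width: 0.001
grasp_force: 1.4
t 6.5 fix [-20.6 140.9  37.7] yaw_err 0.14 tz [ 0.     0.001 -1.   ] F [0.1 2.9 1.1] w 0.0 oh 0.014
shift [ 0.0005  0.0169 -0.0003]
```

View pics/c2.png

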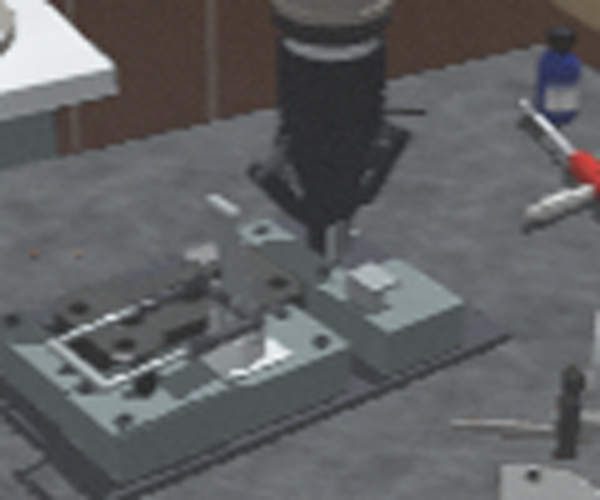

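The jaw is moving with the finger behind it, and the gap at about (340,340) is shrinking. I'll keep going.

```bash
python3 -m inch '[[0,0.004,0,0],[0,0.004,0,0],[0,0.004,0,0],[0,0.002,0,0],[0,0,0,0]]'; python3 go.py -20 124 38;  python3 -m inch '[[0,0.003,0,0],[0,0.002,0,0],[0,0,0,0]]'; python3 go.py -20 124 38
```

```text
t: 7.05
eef_pos: [0.5682, 0.1259, 0.0377]
tool_rot: [-0.002, 0.997, 0.078, 0.0]
contact_force: [-1.3, 8.4, 0.9]
gripper_width: -0.002
grasp_force: 4.1
t 7.05 fix [-20.6 129.2  37.7] yaw_err 0.2 tz [ 0.     0.003 -1.   ] F [-0.   8.5  0.9] w -0.0 oh 0.014
shift [ 0.0005  0.0052 -0.0003]
t: 7.35
eef_pos: [0.569, 0.1211, 0.0377]
tool_rot: [-0.002, 0.997, 0.078, 0.0]
contact_force: [-1.0, 8.8, -0.7]
gripper_width: -0.001
grasp_force: 4.2
t 7.35 fix [-20.6 124.4  37.7] yaw_err 0.22 tz [ 0.     0.003 -1.   ] F [ 0.4  8.8 -0.7] w -0.0 oh 0.014
shift [ 0.0006  0.0004 -0.0003]
```

```bash
python3 -m inch '[[0,0.002,0,0],[0,0.002,0,0],[0,0,0,0]]'; python3 go.py -20 124 38;  python3 -m inch '[[0,0.002,0,0],[0,0.002,0,0],[0,0,0,0]]'; python3 go.py -20 124 38
```

```text
t: 7.65
eef_pos: [0.5693, 0.1187, 0.0378]
tool_rot: [-0.003, 0.997, 0.079, 0.0]
contact_force: [-3.0, 11.9, -0.3]
gripper_width: -0.003
grasp_force: 5.9
t 7.65 fix [-20.6 122.   37.8] yaw_err 0.28 tz [ 0.     0.005 -1.   ] F [-1.1 12.3 -0.3] w -0.0 oh 0.014
shift [ 0.0006 -0.002  -0.0002]
t: 7.95
eef_pos: [0.5693, 0.1185, 0.0378]
tool_rot: [-0.005, 0.997, 0.08, 0.0]
contact_force: [-3.5, 19.1, -2.7]
gripper_width: -0.002
grasp_force: 9.7
t 7.95 fix [-20.6 121.8  37.8] yaw_err 0.44 tz [ 0.     0.009 -1.   ] F [-0.5 19.4 -2.7] w -0.0 oh 0.014
shift [ 0.0006 -0.0022 -0.0001]
```

```bash
python3 -m inch '[[0,-0.01,0,0],[0,-0.01,0,0],[0,-0.01,-0.03,0],[0,0,-0.045,0],[0,0,-0.045,0],[0,0,-0.045,0],[-0.02,-0.03,-0.03,0],[-0.04,-0.03,0,0],[-0.04,-0.03,0,0],[0,0,0,0]]' | tail -3; python3 go.py 62 -35 230
python3 - <<'E'
from cam import *
from scipy.optimize import least_squares
off={"top":(185,135),"side":(185,165)};px=lambda n,u:np.array(off[n])+(np.array(u)+.5)/5.7-.5
P=[.6082,.0013,.1527]
def r2(v):
    hy,l=v;g=4.57-l;t=(62,hy-90*np.cos(l),65+90*np.sin(l));pv=np.array([62,hy-22*np.cos(l),65+22*np.sin(l)]);b=pv+[0,113*np.cos(g),113*np.sin(g)]
    O=[("side",(397,92),t),("top",(665,130),b),("side",(235,268),b)]
    r=np.ravel([proj(n,f2w(P,p))-px(n,u) for n,u,p in O]);return np.r_[r,proj("top",f2w(P,t))[0]-px("top",(456,0))[0]]
s=least_squares(r2,[0,1.5]);print(np.round(s.x,3),np.round(s.fun,1))
from station import bot
a=bot.read_camera("top")["color"][135:240,185:325,::-1];b=bot.read_camera("side")["color"][145:250,185:325,::-1]
cv2.imwrite("pics/c3.png",cv2.resize(cv2.vconcat([a,b]),None,fx=2.85,fy=2.85,interpolation=cv2.INTER_CUBIC))
E
```

```text
contact_force: [1.5, 0.6, 1.3]
gripper_width: -0.001
grasp_force: 0.0
t 8.95 fix [-125.7  236.9  233. ] yaw_err 0.51 tz [-0.002 -0.001 -1.   ] F [1.6 0.4 1.3] w -0.0 oh 0.014
shift [0.1853 0.2736 0.0028]
[2.954 1.446] [-0.6  0.8 -1.2 -0.3  0.2 -1.4  1. ]
```

View pics/c3.png

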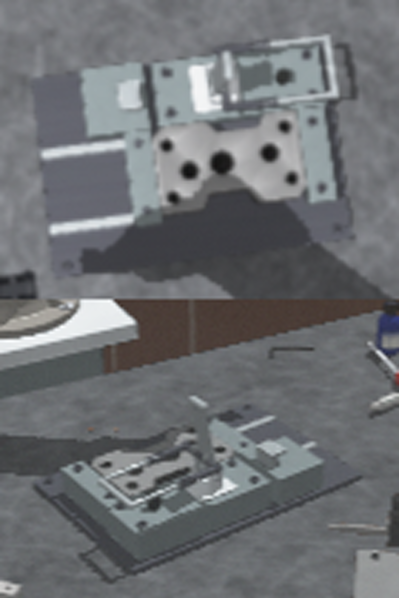

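```bash
python3 -m inch '[[0.03,0.04,0,0],[0.03,0.04,0,0],[0.03,0.04,0,0],[0.03,0.04,0,0],[0.03,0.04,0,0],[0.03,0.04,0,0],[0.008,0.038,0,0],[0,0,0,-0.4],[0,0,0,0]]' | tail -1; python3 go.py 62 -40 140
```

```text
grasp_force: 0.0
t 9.95 fix [ 67.5 -48.1 231.4] yaw_err 0.19 tz [-0.002 -0.001 -1.   ] F [ 0.6  1.4 -1.1] w 0.0 oh 0.014
shift [-0.0053 -0.0082  0.0914]
```

```bash
python3 -m inch '[[-0.005,0,0.03,0],[0,0,0.03,0],[0,0,0.027,0],[0,-0.01,0,0],[0,-0.01,0,0],[0,-0.01,0,0],[0,-0.01,0,0],[0,-0.01,0,0],[0,0,0,0]]' | tail -1; python3 go.py 62 7 142
```

```text
grasp_force: 0.0
t 10.85 fix [ 62.9   8.4 146.7] yaw_err 0.65 tz [ 0.002  0.001 -1.   ] F [-1.4  0.5 -0.2] w -0.0 oh 0.014
shift [-0.001   0.0014  0.0047]
```

```bash
python3 -m inch '[[-0.001,-0.008,0.008,-0.5],[0,-0.008,0.005,0],[0,-0.008,0.006,0],[0,-0.007,0.006,0],[0,-0.005,0.005,0],[0,0,0,0]]' | tail -1; python3 go.py 62 47.5 109.5
```

```text
grasp_force: 0.0
t 11.45 fix [ 60.1  43.2 114.4] yaw_err 1.09 tz [-0.002  0.001 -1.   ] F [ 0.9  0.2 -0.6] w 0.0 oh 0.014
shift [ 0.002  -0.0043  0.0049]
```

```bash
python3 -m inch '[[0.002,-0.005,0.005,1],[0,-0.003,0.002,0],[0,-0.002,0.001,0],[0,0,0,0]]' | tail -1; python3 go.py 62 50 108
```

```text
grasp_force: 0.9
t 11.85 fix [ 62.5  51.1 107.5] yaw_err -0.03 tz [-0.    -0.001 -1.   ] F [-1.2 -2.7  0.4] w 0.0 oh 0.014
shift [-0.0005  0.0011 -0.0005]
```

```bash
python3 -m inch '[[0,-0.002,0.001,0],[0,-0.002,0.001,0],[0,0,0,0]]' | tail -1; python3 go.py 62 50 108; python3 -m inch '[[0,-0.002,0.001,0],[0,-0.001,0.001,0],[0,0,0,0]]' | tail -1; python3 go.py 62 50 108
```

```text
grasp_force: 6.7
t 12.15 fix [ 62.6  51.6 107. ] yaw_err -0.17 tz [ 0.001 -0.005 -1.   ] F [-4.1 -9.9  9.9] w -0.0 oh 0.014
shift [-0.0006  0.0016 -0.0009]
grasp_force: 12.6
t 12.45 fix [ 62.7  51.9 106.7] yaw_err -0.28 tz [ 0.001 -0.008 -1.   ] F [ -7.7 -14.5  19.7] w 0.0 oh 0.014
shift [-0.0007  0.0019 -0.0013]
```

```bash
python3 -m inch '[[0,0.003,-0.01,0],[0,0,-0.04,0],[0,0,-0.045,0],[0,0,-0.04,0],[0,0.04,0,0],[0,0.04,0,0],[0,0.04,0,0],[0,0,0,0],[0,0,0,0]]' | tail -1; python3 go.py 62 -65 185
python3 - <<'E'
from station import bot
import cv2
a=bot.read_camera("top")["color"][135:240,185:325,::-1];b=bot.read_camera("side")["color"][120:250,185:325,::-1]
cv2.imwrite("pics/c4.png",cv2.resize(cv2.vconcat([a,b]),None,fx=2.5,fy=2.5,interpolation=cv2.INTER_CUBIC))
E
```

```text
grasp_force: 0.0
t 13.35 fix [ 62.6 -64.5 238.5] yaw_err -0.09 tz [ 0.     0.001 -1.   ] F [0.5 0.6 0. ] w -0.01 oh 0.014
shift [-0.0006  0.0006  0.0535]
```

View pics/c4.png

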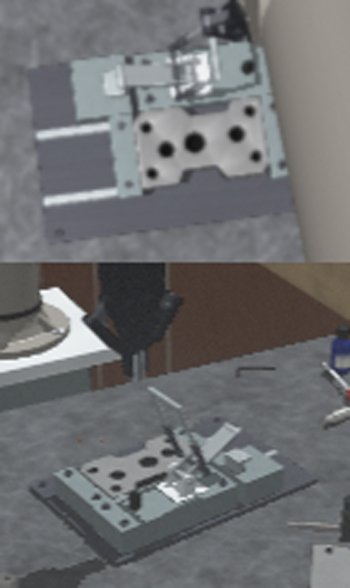

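The lever is fully open, and the loop's bar is up at side-view (165,398), leaning back. Next is tipping the loop over.

```bash
python3 -m inch '[[0,0,0.027,0],[0,0,0.027,0],[0,-0.012,0,0],[0,-0.01,0,0],[0,-0.01,0,0],[0,-0.01,0,0],[0,-0.01,0,0],[0,-0.008,0,0],[0,-0.008,0,0],[0,0,0,0],[0,0,0,0]]' | tail -1; python3 go.py 62 10 185
```

```text
grasp_force: 0.0
t 14.55 fix [ 62.6   3.6 184.6] yaw_err 0.0 tz [-0. -0. -1.] F [-0.7  1.2  0.3] w 0.0 oh 0.014
shift [-0.0006 -0.0064 -0.0004]
```

```bash
python3 -m inch '[[0,-0.006,0,0],[0,-0.006,0,0],[0,-0.006,0,0],[0,0,0,0],[0,0,0,0],[0,0,0,0],[0,0.02,-0.01,0],[0,0.02,-0.03,0],[0,0,0,0]]' | tail -1; python3 go.py 62 10 185
python3 - <<'E'
from station import bot
import cv2
a=bot.read_camera("top")["color"][135:240,185:325,::-1];b=bot.read_camera("side")["color"][120:250,185:325,::-1]
cv2.imwrite("pics/c5.png",cv2.resize(cv2.vconcat([a,b]),None,fx=2.5,fy=2.5,interpolation=cv2.INTER_CUBIC))
E
```

```text
grasp_force: 0.0
t 15.45 fix [ 64.6 -23.2 228.7] yaw_err -0.33 tz [ 0.007 -0.002 -1.   ] F [ 0.2 -1.4  1.1] w 0.0 oh 0.014
shift [-0.003  -0.0333  0.0435]
```

View pics/c5.png

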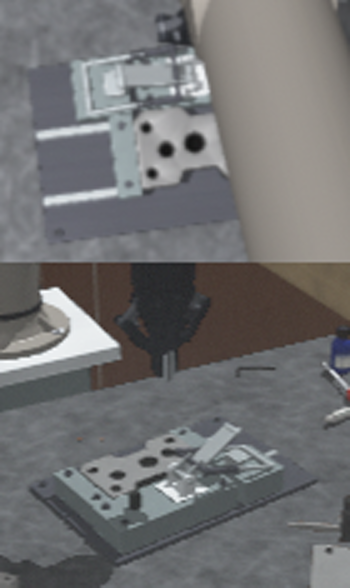

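The loop bar has dropped onto the foot beyond the hook, at top-view (85,88). Now I'll swing the lever back from the +y side.

```bash
python3 -m inch '[[-0.002,-0.04,-0.005,0],[0,-0.04,0,0],[0,-0.04,0,0],[0,-0.028,0,0],[0,0,0,0],[0,0,0.04,0],[0,0,0.04,0],[0,0,0.04,0],[0,0,0.01,0],[0,0,0,0]]' | tail -1; python3 go.py 62 120 104
```

```text
grasp_force: 0.0
t 16.55 fix [ 59.1 129.5  97.7] yaw_err 0.01 tz [-0.004 -0.001 -1.   ] F [-0.8 -0.4  0.4] w -0.0 oh 0.014
shift [ 0.0029  0.0095 -0.0064]
```

```bash
python3 -m inch '[[0.003,0.01,-0.006,0],[0,0.01,0,0],[0,0.01,-0.003,0],[0,0.01,-0.004,0],[0,0.01,-0.005,0],[0,0.008,-0.005,0],[0,0,0,0]]' | tail -1; python3 go.py 62 27 135
```

```text
grasp_force: 19.1
t 17.25 fix [ 65.8  88.  130.1] yaw_err 0.54 tz [ 0.005  0.02  -1.   ] F [-10.9  29.8  27.1] w 0.0 oh 0.014
shift [-0.0043  0.0608 -0.0061]
```

```bash
python3 - <<'E'
from station import bot
import cv2
a=bot.read_camera("top")["color"][140:210,190:290,::-1];b=bot.read_camera("side")["color"][150:230,205:305,::-1]
cv2.imwrite("pics/c6.png",cv2.resize(cv2.vconcat([a,b]),None,fx=4,fy=4,interpolation=cv2.INTER_CUBIC))
E
python3 go.py
```

```text
t 17.35 fix [ 65.8  88.1 130. ] yaw_err 0.57 tz [ 0.005  0.019 -1.   ] F [-10.4  29.4  27.8] w -0.0 oh 0.014
```

View pics/c6.png

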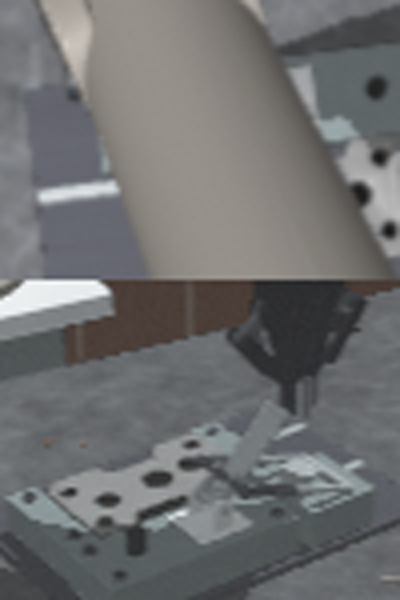

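Run:
```python
from cam import *
P=[.6082,.0013,.1527];hy=3
for l in(2.62,2.5,2.4,2.3,2.2,2.1,2.0):
    print(l,proj("side",f2w(P,(62,hy-90*np.cos(l)+6*np.sin(l),65+90*np.sin(l)+6*np.cos(l)))).round(1))
for y in (100,110,115,120,125,130):
  print(y,"bar ends c6 px",[((proj("side",f2w(P,(x,y,48)))-[205,150])*4+[0,280]).round(0).tolist() for x in(29,95)])
print("tip",((proj("side",f2w(P,(66,88,116)))-[205,150])*4+[0,280]).round(0), "hook top",[((proj("side",f2w(P,(x,y,63)))-[205,150])*4+[0,280]).round(0).tolist() for x in(47,77) for y in (88,110)])
```

```text
2.62 [277.  186.7]
2.5 [275.7 184.7]
2.4 [274.5 183.2]
2.3 [273.  181.9]
2.2 [271.4 180.8]
2.1 [269.6 180. ]
2.0 [267.6 179.4]
100 bar ends c6 px [[278.0, 464.0], [327.0, 497.0]]
110 bar ends c6 px [[287.0, 460.0], [336.0, 493.0]]
115 bar ends c6 px [[292.0, 458.0], [341.0, 491.0]]
120 bar ends c6 px [[297.0, 457.0], [346.0, 489.0]]
125 bar ends c6 px [[301.0, 455.0], [350.0, 488.0]]
130 bar ends c6 px [[306.0, 453.0], [355.0, 486.0]]
tip [295. 415.] hook top [[280.0, 462.0], [301.0, 454.0], [302.0, 477.0], [323.0, 469.0]]
```

The force on the tool (+30 y, +27 z) points straight along the lever, so this is a friction lock. The finger has to rise along the arc, so I'll ease off and follow the tangent.

```bash
python3 -m inch '[[-0.003,-0.012,-0.004,0],[0,0,-0.005,0.6],[0,0,-0.004,0],[0,0,0,0]]' | tail -1; python3 go.py 62 71 140
```

```text
grasp_force: 4.1
t 17.75 fix [ 61.5  83.4 137.5] yaw_err -0.68 tz [ 0.002  0.001 -1.   ] F [-1.6  6.4  8.5] w -0.0 oh 0.014
shift [ 0.0006  0.0124 -0.0025]
```

```bash
python3 -m inch '[[0,0.006,-0.007,-0.6],[0,0.006,-0.006,0],[0,0.008,-0.005,0],[0,0,0,0]]' | tail -1; python3 go.py 62 47 155
```

```text
grasp_force: 0.5
t 18.15 fix [ 61.1  60.8 154.9] yaw_err -0.21 tz [ 0.001 -0.001 -1.   ] F [-0.3  0.7  1.6] w 0.0 oh 0.014
shift [ 0.0009  0.0138 -0.0001]
```

```bash
python3 -m inch '[[0.001,0.007,-0.002,0],[0,0.007,-0.002,0],[0,0.007,0,0],[0,0.007,0,0],[0,0.007,0,0],[0,0,0,0]]' | tail -1; python3 go.py 62 10 155
```

```text
grasp_force: 0.0
t 18.75 fix [ 61.4  26.2 157.6] yaw_err -0.14 tz [-0.    -0.002 -1.   ] F [ 0.2 -0.8  0.5] w -0.0 oh 0.014
shift [0.0006 0.0162 0.0026]
```

```bash
python3 -m inch '[[0,0.008,0.003,0],[0,0.008,0.003,0],[0,0.007,0.002,0],[0,0.006,0.002,0],[0,0.006,0.004,0],[0,0.006,0.003,0],[0,0,0,0]]' | tail -1; python3 go.py 62 -22 138
```

```text
grasp_force: 0.0
t 19.45 fix [ 61.4 -13.8 140.1] yaw_err -0.09 tz [-0.    -0.001 -1.   ] F [-0.3 -0.2 -0.6] w 0.0 oh 0.014
shift [0.0006 0.0082 0.0021]
```

```bash
python3 -m inch '[[0,0.006,0.003,0],[0,0.006,0.004,0],[0,0.006,0.006,0]]' | tail -1; python3 go.py 62 -38 124;python3 -m inch '[[0,0.004,0.006,0],[0,0.004,0.005,0]]' | tail -1; python3 go.py 62 -53 108
```

```text
grasp_force: 2.7
t 19.75 fix [ 62.1 -30.7 128.3] yaw_err 0.01 tz [ 0.001 -0.    -1.   ] F [-1.1  0.4  6.7] w -0.0 oh 0.014
shift [-0.0001  0.0073  0.0043]
grasp_force: 2.0
t 19.95 fix [ 62.3 -39.9 117.1] yaw_err -0.04 tz [ 0.002 -0.001 -1.   ] F [-0.7 -0.6  4.3] w -0.0 oh 0.014
shift [-0.0003  0.0131  0.0091]
```

```bash
python3 -m inch '[[0,0.004,0.006,0],[0,0.003,0.006,0],[0,0.002,0.006,0],[0,0.002,0.006,0],[0,0,0,0]]' | tail -1; python3 go.py 62 -55 86
```

```text
grasp_force: 0.0
t 20.45 fix [ 60.3 -49.4  90.9] yaw_err -0.01 tz [-0.003 -0.    -1.   ] F [-0.6  0.5 -0.6] w 0.0 oh 0.014
shift [0.0017 0.0056 0.0049]
```

```bash
python3 -m inch '[[0.002,0.006,0.003,0],[0,0,0.003,0],[0,0,0.002,0],[0,0,0,0]]' | tail -1; python3 go.py 62 -55 86;python3 -m inch '[[0,0,0.003,0],[0,0,0.002,0],[0,0,0,0]]' | tail -1; python3 go.py 62 -55 86
```

```text
grasp_force: 4.2
t 20.85 fix [ 63.9 -56.2  86. ] yaw_err -0.04 tz [ 0.001 -0.001 -1.   ] F [-2.5 -1.9  8.4] w -0.0 oh 0.014
shift [-0.0019 -0.0012  0.    ]
grasp_force: 18.8
t 21.15 fix [ 64.1 -56.3  85.5] yaw_err -0.07 tz [ 0.002 -0.002 -1.   ] F [-16.4  -0.3  37. ] w 0.0 oh 0.014
shift [-0.0021 -0.0013 -0.0005]
```

```bash
python3 -m inch '[[0,0,-0.01,0],[0,0,-0.04,0],[0,0,-0.045,0],[0,0,-0.045,0],[0,0.045,-0.02,0],[-0.03,0.04,0,0],[-0.03,0.04,0,0],[-0.03,0.04,0,0],[-0.03,0.04,0,0],[-0.03,0.04,0,0],[-0.02,0.04,0,0],[0,0,0,0]]' | tail -1; python3 go.py
python3 - <<'E'
from station import bot
from cam import *
T=bot.read_camera("top")["color"][:,:,::-1];S=bot.read_camera("side")["color"][:,:,::-1]
cv2.imwrite("pics/topE.png",T);cv2.imwrite("pics/sideE.png",S)
a=cv2.imread("pics/c3.png");print(a.shape)
a=cv2.resize(a,(140,210),interpolation=cv2.INTER_AREA);top3,side3=a[:105],a[105:]
def m(ref,now,x0,y0,x1,y1,name):
    r=cv2.matchTemplate(now,ref[y0:y1,x0:x1],cv2.TM_CCOEFF_NORMED);_,v,_,l=cv2.minMaxLoc(r);print(name,"shift",l[0]-x0,l[1]-y0,"corr",round(v,3))
n=T[135:240,185:325]
m(top3,n,52,42,108,60,"plate");m(top3,n,28,22,52,46,"jaw foot+hook");m(top3,n,43,46,58,74,"jaw front");m(top3,n,104,40,120,70,"stop")
P=[.6082,.0013,.1527]
print("tip closed top/side px",proj("top",f2w(P,(62,-87,74))).round(1),proj("side",f2w(P,(62,-87,74))).round(1))
b=cv2.imread("pics/top0.png")
for nm,p in(("square",(335,130,372,180)),("vblock",(355,200,400,230))):
    x0,y0,x1,y1=p;r=cv2.matchTemplate(T[y0-6:y1+6,x0-6:x1+6],b[y0:y1,x0:x1],cv2.TM_CCOEFF_NORMED);_,v,_,l=cv2.minMaxLoc(r);print(nm,l[0]-6,l[1]-6,round(v,3))
E
```

```text
grasp_force: 0.0
t 22.35 fix [-112.4 -348.5  239.4] yaw_err -0.69 tz [-0.002 -0.005 -1.   ] F [-0.3 -0.5  0.2] w 0.0 oh 0.014
(598, 399, 3)
plate shift 0 0 corr 0.976
jaw foot+hook shift 0 0 corr 0.907
jaw front shift 0 0 corr 0.963
stop shift 0 0 corr 0.999
tip closed top/side px [290.9 159.2] [233.2 211.5]
square 0 0 1.0
vblock 0 0 0.996
```

Run:
```python
from cam import *
P=[.6082,.0013,.1527];T=cv2.cvtColor(cv2.imread("pics/topE.png"),cv2.COLOR_BGR2GRAY).astype(np.float32)
def g(x,y,z):
    u=proj("top",f2w(P,(x,y,z))).astype(np.float32);return int(cv2.remap(T,u[:1].reshape(1,1),u[1:].reshape(1,1),cv2.INTER_LINEAR)[0,0])
for x in(39,44,82,86):print("bar line x",x,[(y,g(x,y,50)) for y in range(88,142,4)])
print("lever flat",[(y,g(62,y,72)) for y in range(-110,10,8)],"\nupright loc",[g(62,y,155) for y in range(-20,20,8)])
```

```text
bar line x 39 [(88, 159), (92, 151), (96, 146), (100, 181), (104, 168), (108, 159), (112, 160), (116, 162), (120, 162), (124, 162), (128, 161), (132, 162), (136, 164), (140, 164)]
bar line x 44 [(88, 147), (92, 137), (96, 142), (100, 181), (104, 161), (108, 156), (112, 160), (116, 161), (120, 161), (124, 161), (128, 161), (132, 162), (136, 162), (140, 163)]
bar line x 82 [(88, 161), (92, 136), (96, 141), (100, 180), (104, 166), (108, 159), (112, 160), (116, 159), (120, 160), (124, 160), (128, 161), (132, 161), (136, 162), (140, 162)]
bar line x 86 [(88, 160), (92, 139), (96, 145), (100, 181), (104, 171), (108, 161), (112, 160), (116, 160), (120, 161), (124, 161), (128, 161), (132, 161), (136, 162), (140, 161)]
lever flat [(-110, 69), (-102, 156), (-94, 104), (-86, 183), (-78, 188), (-70, 198), (-62, 199), (-54, 199), (-46, 200), (-38, 200), (-30, 200), (-22, 201), (-14, 201), (-6, 168), (2, 192)] 
upright loc [153, 93, 213, 188, 215]
```

The bar shows at y≈100, under the lip, where the keeper should be. The lever reads as a flat strip from -90 to -10.

```bash
python3 -c "
from station import bot
print(bot.hand_in())"
```

```text
the job is handed in; nothing more can be done
None
```

The plate is clamped against the rear fence and end stop, the loop bar is behind the keeper hook, the lever lies flat over centre, and the job is handed in with the arm clear; the V-block and square did not move, and the arm never went near the micrometer, though I did not check it in the images.

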